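# Butt the roof panel up to its hinge strip

### The arm

A 7-joint arm with a two-finger parallel gripper is mounted at the origin on the work surface. World frame = base frame: x ahead of the robot, y to its left, z up, the work surface at z = 0. Lengths are in m, angles in rad, forces in N, time in s.
With the tool pointing down it reaches from about 0.425 to 0.925 m from the base axis. Payload 6.8 kg.
Tool frame: the origin (TCP) lies on the centre line of the jaws, within the pads' length; the fingertips stand 19 mm ahead of it and the grasp point (between the pads) is the TCP (bot.tcp_to_tips is the distance from the TCP to the fingertips, in m); x points along the fingers, y is the direction in which the jaws open and shut, and the axes are right-handed (so a half turn about x gives the same grasp; the last joint's range is limited). The gripper opens to 85 mm and grips with 20 to 120 N. Pads are 22 mm wide; open, the fingers measure 114 mm over their backs; the gripper's body (76 mm by 85 mm) begins 54 mm behind the grasp point. The pads swing forward as they close: fully open they stand 13 mm farther back than shut.
Start: joints at [-1.215, 0.477, 0.022, 1.555, -0.011, 1.109, -0.083], TCP at [0.302, 0.604, 0.212] pointing down, gripper open.
Joint ranges: [-2.96, 2.96], [-0.34, 2.1], [-1.41, 1.46], [0.24, 2.44], [-1.37, 4.51], [0.17, 1.92], [-2.96, 2.96]. Speed limits (rad/s): [2.39, 2.39, 3.14, 3.14, 3.14, 3.14, 3.14].

### API

Orientations are given as a unit quaternion [w, x, y, z].
In Python, from station import status, eyes, bot gives the robot as it stands.
- The arm moves only by the tool apply_moves, never from a script. Its arguments are lists of equal length, an entry for each row: "travel": the shift along the tool's x, y, z in cm, a list of three; "turn": the turn, a rotation vector about the tool's x, y, z in rad, a list of three; "grip": the closure, from 0 (fully open) to 1 (shut). In form: {"travel": [[tx, ty, tz], ...], "turn": [[wx, wy, wz], ...], "grip": [grip, ...]}. A call has 1 to 8 rows; each row shifts and turns the pose as measured when the row begins, along the tool's axes as they then stand; what a row does not reach is not made up. A row lasts 1/12 s, in which the tool goes at most 41.7 mm and 7.16 degrees, less where a joint would pass 70% of its speed; a pose out of reach is approached as far as the arm can. A call is refused whole if a number of a shift passes 4.17 or a number of a turn 0.125, either way. A call with a gripper value outside its range is refused whole. The fingers move at their own pace and stop on an object; "newtons" is the grip in N (left out, the last holds). Time passes only in rows, so rows that do not move let the fingers close. It gives the time, the measured TCP pose, the force and the opening at its end, in the units of the state.
- status.get_obs(): the state, without advancing time (a new reading comes with each control period).
- eyes.read_camera(name): name is "scene" or "top"; returns the picture (420x560x3 uint8, red, green, blue); there is no depth.
- eyes.calibration(name): a dict with "intrinsics" (3x3 intrinsics, pixels), "xyz" and "attitude" of the camera in the world. Camera axes: x right, y down, z forward; pixel columns grow to the right and rows downward; lengths in m; the calibration is good to about 2 mm. A picture is of the moment at which its call begins. calibration takes no time and is no camera call.
- bot.hand_in(): hands the job in, once; it reports no verdict.
Trained networks look in the newest picture that a camera, given by its name, has taken for a name from the list of things; names that differ only in an ending like _2 or _b are one class to them, and where a whole thing is asked for, a point or a joint stands for the part that bears it (a point fixed in the world has none). Each returns a list of dicts, best first, with "score" (0 to 1); they miss things now and then, are a little off and sometimes report something else, mostly with a low value. They report only what shows in the picture. A call takes as long as a camera call. They do not tell look-alikes from the thing itself.
- eyes.masks_of(thing, camera): "region" (420x560 bool, what is visible of it) and "rect" ([left, top, right, bottom] in pixels, round what is visible of it).
The state is a dict: "t": time; "q": joint angles; "joint_vel": joint speeds; "joint_torque": joint torques, N m; "eef_pos": TCP position; "tool_rot": TCP orientation; "contact_force": force on the tool from outside, world axes, zero at the start; "torque": the same for the moment, N m; "gripper_width": opening from 0.0 (shut) to 1.0 (fully open).
Only numpy, scipy, OpenCV 4.12 (cv2) and the standard library are available. Lean on these libraries where they do the work, as an engineer would, in place of code of your own. Each camera call takes 0.05 s, during which the arm holds its last target. There are 200 camera calls.

### The job

Get the loose nest-box roof panel ready for hinging: push it along the bench with the fingertips, without picking it up, until its long edge lies flush against the aluminium fence and its end butts up against the wooden strip that carries the hinges (not the red stop block). Leave no gap at the fence or the strip, leave the tub of screws, the screwdriver and the drill where they are, and take the hand away at the end.

Things in the scene. Friction and masses are not known exactly. Their poses are not given: they have to be found in the camera images.
- panel: loose plywood roof panel lying flat on the bench, 110 mm (x) by 150 mm (y) by 18 mm thick, about 0.17 kg, a pencil line near each short end; origin at the centre of its underside, z up. Its +x long edge faces the fence, askew by up to 0.3 rad and 20 mm or more clear of it at the start; either short end (+y or -y) may be the one to butt. Slides with ordinary wood friction.
- fence: straight aluminium bar fixed to the bench beyond the panel, 30 (x) by 460 (y) by 25 mm high; origin on the bench at the middle of its working face (the one towards the robot); x points away from the panel into the bar, y along it: the bar fills x 0 to 30 mm, y -230 to 230 mm. Its place and yaw (up to 0.18 rad) vary.
- strip: pale wooden strip fixed square to the fence, two folded dark hinges on top (within its edges): 50 mm wide (y) by 110 mm long (x) by 18 mm thick, 25 mm high over the hinges; origin on the bench at the fence face, mid-width; axes parallel to the fence's; it fills x -110 to 0, y -25 to 25 mm. 195 mm along the fence from its origin, at either end.
- stop: red painted stop block fixed at the other end of the fence, 50 mm wide (y) by 45 mm (x) by 23 mm high; origin on the bench at the fence face, mid-width: it fills x -45 to 0 mm, y -25 to 25 mm. Not to be used. Its inner face is 340 mm from the strip's inner face.
- tub: loose clear plastic tub of brass screws, 110 (x) by 85 (y) by 42 mm high, beside the jig; origin at the centre of its underside. Leave alone.
- screwdriver: loose screwdriver with an orange handle, 200 mm long along its x axis, under 40 mm high, lying beside the jig on the side opposite the tub; origin near its middle, underneath. Leave alone.
- drill: loose green and black cordless drill lying on its side beyond the fence, about 215 mm along y by 185 mm along x by 60 mm high; origin underneath the motor body, from which the handle and battery reach 155 mm along +x. Leave alone.
Not all that is in view belongs to the job. Of the things that look like the panel, the largest one is meant.

How it is judged:
By the outcome, as a careful person would: the job done as asked, in the order asked, and still so for the second after the job is handed in, with the robot touching nothing.
It also fails if it takes over 54 s, if anything falls off the work surface, if the arm or the gripper's body presses on something with over 40 N, if the wrist force passes 120 N, or if a joint passes its speed limit or range.

## Working session

There is one attempt and no reset: what is moved stays moved. The work goes in short steps, Python scripts to look and compute and a tool call to move; the robot and the scene stay as the last step left them, time stands still between calls to the robot, and variables do not carry over. Pictures are saved under pics/ and viewed, about 8 in all and at most 12, crops included, and the job is handed in when it is done.

Besides the shell and the picture viewer there is one more tool, called after "Request:" as name(argument=value, ...) on one line, values as JSON. apply_moves: Moves the arm, as the interface text tells. Its arguments: {"type":"object","properties":{"travel":{"type":"array"},"turn":{"type":"array"},"grip":{"type":"array"},"newtons":{"type":"number"}},"required":["travel","turn","grip"]}

```bash
mkdir -p pics; ls
python3 - <<'E'
from station import status, eyes, bot
import cv2, numpy as np
o=status.get_obs(); print({k:np.round(v,3).tolist() for k,v in o.items()}, bot.tcp_to_tips)
ims=[]
for c in ("scene","top"):
    k=eyes.calibration(c); print(c,k)
    im=eyes.read_camera(c); cv2.imwrite(f"pics/{c}0.png",cv2.cvtColor(im,cv2.COLOR_RGB2BGR))
    for n in ("panel","fence","strip","stop","tub","screwdriver","drill"):
        for d in eyes.masks_of(n,c)[:4]: print(c,n,round(d["score"],2),np.round(d["rect"]).tolist(),int(d["region"].sum()))
E
```

```text
pics
{'t': 0.0, 'q': [-1.215, 0.478, 0.022, 1.556, -0.012, 1.109, -0.083], 'joint_vel': [0.001, -0.0, -0.0, 0.001, 0.001, 0.0, 0.001], 'joint_torque': [-0.0, -59.644, 1.608, -28.121, 0.012, 0.009, 0.0], 'eef_pos': [0.302, 0.603, 0.211], 'tool_rot': [0.688, 0.162, 0.688, -0.163], 'contact_force': [-0.07, -0.271, -0.152], 'torque': [-0.003, -0.011, 0.027], 'gripper_width': 1.003} 0.019
scene {'intrinsics': array([[483.93876624,   0.        , 277.33703236],
       [  0.        , 483.93876624, 202.98895082],
       [  0.        ,   0.        ,   1.        ]]), 'xyz': array([ 1.15497282, -0.29710556,  0.98059556]), 'attitude': array([-0.25693792,  0.80743319,  0.5058644 , -0.16166557])}
scene panel 0.75 [246.0, 187.0, 314.0, 229.0] 2525
scene panel 0.7 [257.0, 123.0, 308.0, 158.0] 1044
scene panel 0.22 [203.0, 250.0, 228.0, 271.0] 383
scene fence 0.67 [204.0, 213.0, 393.0, 286.0] 3115
scene strip 0.74 [349.0, 185.0, 383.0, 220.0] 733
scene stop 0.84 [204.0, 248.0, 226.0, 272.0] 389
scene tub 0.55 [86.0, 221.0, 145.0, 282.0] 1978
scene tub 0.46 [203.0, 250.0, 226.0, 271.0] 368
scene screwd
[... 227 characters left out ...]
        ,   0.        ,   1.        ]]), 'xyz': array([0.43193725, 0.00858362, 1.15703113]), 'attitude': array([ 0.04991359, -0.69725545,  0.71345719, -0.04819038])}
top panel 0.95 [303.0, 276.0, 357.0, 326.0] 1485
top panel 0.84 [250.0, 192.0, 323.0, 253.0] 2660
top panel 0.65 [221.0, 274.0, 272.0, 324.0] 1495
top fence 0.81 [197.0, 152.0, 380.0, 184.0] 2348
top strip 0.82 [194.0, 167.0, 219.0, 214.0] 945
top stop 0.74 [350.0, 181.0, 372.0, 199.0] 382
top stop 0.69 [127.0, 195.0, 151.0, 275.0] 494
top stop 0.25 [421.0, 214.0, 470.0, 261.0] 1865
top tub 0.96 [425.0, 210.0, 469.0, 261.0] 1796
top screwdriver 0.62 [127.0, 195.0, 152.0, 275.0] 568
top drill 0.59 [232.0, 60.0, 319.0, 134.0] 2671
```

Run:
```python
import cv2
im=cv2.imread("pics/top0.png"); cv2.imwrite("pics/top0c.png",cv2.resize(im[50:340,110:490],None,fx=2.1,fy=2.05,interpolation=cv2.INTER_CUBIC))
```

```text
(no output)
```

View pics/scene0.png

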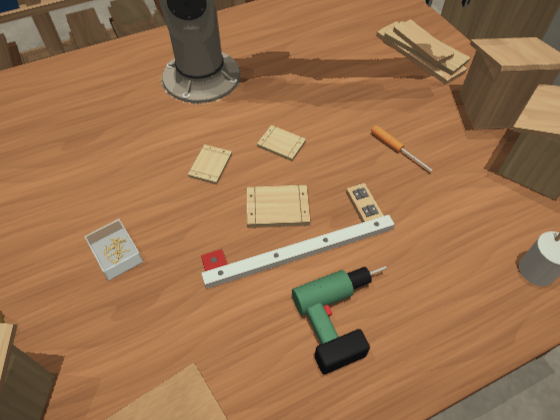

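View pics/top0c.png

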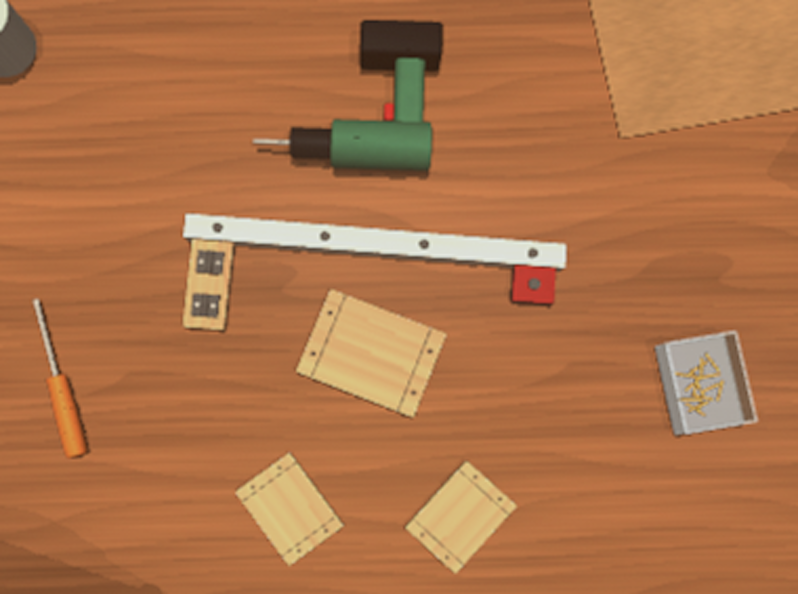

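The scene shows three plywood pieces, listed here at their top-view pixels: the large one at (287,222) between the fence and the robot, and two small ones at (328,301) and (246,299). The large one is the panel. The enlarged crop confirms it: it is clearly the biggest and lies askew in front of the fence. The strip with the dark hinges is at the left end (207,190), the red stop is at right (361,190), the tub is far right and the screwdriver is left.

```bash
cat > h.py <<'E'
from station import status, eyes, bot
import cv2, numpy as np
from scipy.spatial.transform import Rotation as R
def cal(c):
    k=eyes.calibration(c); w=k["attitude"]
    return k["intrinsics"],np.array(k["xyz"]),R.from_quat(np.roll(w,-1)).as_matrix()
def ray(c,p,z):
    K,t,M=cal(c); p=np.atleast_2d(p)
    d=np.c_[p,np.ones(len(p))]@np.linalg.inv(K).T@M.T
    return t+d*((z-t[2])/d[:,2])[:,None]
def proj(c,P):
    K,t,M=cal(c); q=(np.atleast_2d(P)-t)@M@K.T
    return q[:,:2]/q[:,2:]
def tool():
    o=status.get_obs(); return o,R.from_quat(np.roll(o["tool_rot"],-1))
def rectof(m,c,z):
    "min-area rectangle in world of the mask's outline"
    cs,_=cv2.findContours(m.astype(np.uint8),0,1); b=max(cs,key=cv2.contourArea).reshape(-1,2).astype(float)
    W=ray(c,b,z)[:,:2]*1000
    return cv2.minAreaRect(W.astype(np.float32)), W
E
python3 - <<'E'
from h import *
o,r=tool(); print("tcp px",proj("top",o["eef_pos"]),proj("scene",o["eef_pos"]),"\n",r.as_matrix().round(3))
Z=dict(panel=.018,fence=.025,strip=.020,stop=.023,tub=.03,screwdriver=.02,drill=.05)
for c in("top","scene"):
    eyes.read_camera(c)
    for n,z in Z.items():
        for d in eyes.masks_of(n,c)[:3]:
            if d["score"]<.5: continue
            q,W=rectof(d["region"],c,z)
            print(c,n,round(d["score"],2),np.round(q[0]),np.round(q[1]),round(q[2],1),np.round(cv2.boxPoints(q)).astype(int).tolist())
E
```

```text
tcp px [[-12.2736158  338.22736318]] [[441.29980683  15.75972666]] 
 [[-0.     0.447  0.894]
 [ 0.     0.894 -0.447]
 [-1.     0.    -0.   ]]
top panel 0.97 [541.  -2.] [150. 111.] 66.8 [[460, -50], [562, -93], [621, 45], [519, 89]]
top panel 0.96 [ 343. -101.] [ 79. 107.] 46.1 [[277, -92], [354, -166], [409, -109], [332, -35]]
top panel 0.66 [355.  98.] [111.  82.] 35.8 [[286, 98], [334, 32], [424, 97], [376, 163]]
top fence 0.63 [676.  -9.] [457.  35.] 83.8 [[634, -235], [669, -238], [718, 216], [683, 220]]
top strip 0.96 [629. 191.] [ 52. 112.] 84.3 [[570, 170], [681, 159], [687, 211], [576, 222]]
top stop 0.69 [ 620. -196.] [53. 48.] 87.5 [[594, -221], [643, -223], [645, -171], [597, -169]]
top tub 0.88 [ 495. -392.] [113. 100.] 8.4 [[432, -351], [447, -450], [559, -434], [544, -334]]
top tub 0.74 [510. 365.] [180.  29.] 15.2 [[419, 356], [427, 328], [600, 375], [593, 403]]
top tub 0.54 [539.  -2.] [150. 110.] 66.7 [[459, -50], [560, -93], [619, 45], [519, 88]]
top screwdriver 0.94 [472. 359.] [99. 26.] 16.4 [[421, 357], [428, 332], [523, 360], [516, 385]]
top drill 0.57 [862.  1
[... 341 characters left out ...]
], [381, 168]]
scene fence 0.56 [684.  -8.] [462.  43.] 83.8 [[638, -235], [680, -240], [730, 220], [688, 224]]
scene strip 0.56 [627. 190.] [ 56. 108.] 85.1 [[571, 166], [679, 157], [684, 213], [576, 222]]
scene stop 0.91 [ 619. -197.] [51. 45.] 83.1 [[594, -220], [638, -225], [645, -175], [600, -170]]
scene tub 0.89 [ 498. -392.] [137.  85.] 8.1 [[424, -359], [436, -444], [572, -424], [560, -340]]
scene screwdriver 0.78 [521. 371.] [204.  34.] 14.9 [[419, 361], [427, 328], [624, 380], [616, 414]]
scene screwdriver 0.58 [629. 190.] [ 57. 104.] 83.3 [[573, 168], [677, 156], [684, 213], [580, 225]]
scene drill 0.81 [872.  10.] [215. 194.] 82.8 [[762, -84], [955, -109], [982, 105], [789, 129]]
```

The two views agree on the panel at z = 18 mm. The panel is at (541,-2) mm, about 0.3 rad askew to the fence. The fence yaw is −0.108, with its origin near (664,-8), and the strip is at +v. The first move turns the jaws parallel to the fence and goes behind the panel.

Request:
apply_moves(travel=[[0,0,0],[0,0,0],[0,0,0],[0,-3.84,1.34],[0,-3.84,1.34],[0,-3.84,1.34],[0,-3.84,1.34],[0,-3.84,1.34]], turn=[[-0.12,0,0],[-0.12,0,0],[-0.116,0,0],[0,0,0],[0,0,0],[0,0,0],[0,0,0],[0,0,0]], grip=[0,0,0,0,0,0,0,0])

```text
t: 2.27
eef_pos: [0.3469, 0.4104, 0.2094]
tool_rot: [0.706, 0.028, 0.708, -0.024]
contact_force: [1.2, 0.3, 1.0]
gripper_width: 1.003
```

Request:
apply_moves(travel=[[0,-3.95,1.25],[0,-3.95,1.25],[0,-3.95,1.25],[0,-3.95,1.25],[0,-3.95,1.25],[0,-3.95,1.25],[0,-3.95,1.25],[0,-3.95,1.25]], turn=[[0.035,0,0],[0,0,0],[0,0,0],[0,0,0],[0,0,0],[0,0,0],[0,0,0],[0,0,0]], grip=[0,0,0,0,0,0,0,0])

```text
t: 2.93
eef_pos: [0.4118, 0.0832, 0.2091]
tool_rot: [0.707, 0.043, 0.705, -0.035]
contact_force: [1.9, -0.0, 0.5]
gripper_width: 0.996
```

```bash
cat >> h.py <<'E'
YAW=-0.108; O=np.array([664.,-8.]); EX=np.array([np.cos(YAW),np.sin(YAW)]); EY=np.array([-EX[1],EX[0]])
def uv(p): d=np.asarray(p,float)[...,:2]-O; return np.stack([d@EX,d@EY],-1)
def rep():
    o,r=tool(); y=r.apply([0,1,0]); x=r.apply([1,0,0])
    print("t",round(o["t"],2),"uv",uv(np.array(o["eef_pos"])*1e3).round(1),"z",round(o["eef_pos"][2]*1e3,1),"jaw-fence angle",round(np.arctan2(y[1],y[0])-np.pi/2-YAW,4),"tilt",x.round(3),"F",np.round(o["contact_force"],1),"w",round(o["gripper_width"],3),"q",np.round(o["q"],2))
E
python3 -c "
from h import *
rep()"
```

```text
t 2.93 uv [-260.6   63.5] z 209.1 jaw-fence angle -0.0026 tilt [ 0.003  0.011 -1.   ] F [ 1.9 -0.   0.5] w 0.996 q [-0.55  0.04  0.21  2.15 -0.02  0.95  1.14]
```

Request:
apply_moves(travel=[[1.5,-2.6,1.3],[2.5,-2.6,1.2],[2.5,-2.0,1.0],[2.5,0,0],[2.5,0,0],[2.5,0,0],[1.5,0,0],[0,0,0]], turn=[[0,0,0],[0,0,0],[0,0,0],[0,0,0],[0,0,0],[0,0,0],[0,0,0],[0,0,0]], grip=[0,0,0,0,0,0,0,0])

```text
t: 3.6
eef_pos: [0.4471, -0.0059, 0.0526]
tool_rot: [0.712, 0.05, 0.699, -0.041]
contact_force: [0.9, 0.5, -0.0]
gripper_width: 0.999
```

```bash
python3 -c "
from h import *
rep()
im=eyes.read_camera('scene'); cv2.imwrite('pics/s1.png',cv2.resize(cv2.cvtColor(im,4)[70:300,150:430],None,fx=2.8,fy=2.6,interpolation=2))"
```

```text
t 3.6 uv [-215.9  -21.3] z 52.6 jaw-fence angle -0.0209 tilt [ 0.02   0.011 -1.   ] F [ 0.9  0.5 -0. ] w 0.999 q [-0.34  0.35  0.26  2.25 -0.19  0.54  1.51]
```

View pics/s1.png

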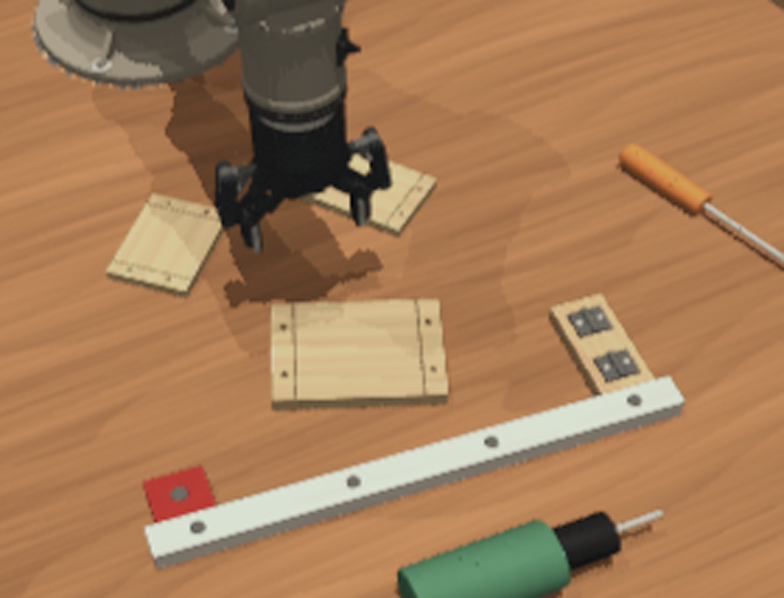

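The fingers hang over bare bench just behind the panel, at about (250,240) and (360,215) in the crop, clear of the small pieces. Next I straighten the tool and lower it.

Request:
apply_moves(travel=[[0,0.5,-1.0],[0,0.3,-0.3],[0.8,0,0],[0.6,0,0],[0.5,0,0],[0.3,0,0],[0.2,0,0]], turn=[[-0.021,0.018,-0.0135],[0,0,0],[0,0,0],[0,0,0],[0,0,0],[0,0,0],[0,0,0]], grip=[0,0,0,0,0,0,0])

```text
t: 4.23
eef_pos: [0.4406, 0.0045, 0.0326]
tool_rot: [0.71, 0.04, 0.702, -0.037]
contact_force: [0.8, -1.4, 0.5]
gripper_width: 0.999
```

```bash
python3 -c "
from h import *
rep()"
```

```text
t 4.23 uv [-223.5  -11.6] z 32.6 jaw-fence angle -0.0007 tilt [ 0.012  0.003 -1.   ] F [ 0.8 -1.4  0.5] w 0.999 q [-0.36  0.39  0.25  2.26 -0.2   0.5   1.51]
```

Request:
apply_moves(travel=[[0.4,0,0],[0.4,0,0],[0.2,0,0]], turn=[[0,0.005,0],[0,0.005,0],[0,0,0]], grip=[0,0,0])

```text
t: 4.48
eef_pos: [0.4409, 0.0041, 0.0216]
tool_rot: [0.707, 0.04, 0.706, -0.037]
contact_force: [-0.1, 0.2, 0.6]
gripper_width: 1.006
```

Request:
apply_moves(travel=[[0.3,0,0],[0.2,0,0]], turn=[[0,0,0],[0,0,0]], grip=[0,0])

```text
t: 4.65
eef_pos: [0.441, 0.0039, 0.0158]
tool_rot: [0.706, 0.04, 0.706, -0.038]
contact_force: [0.0, -0.1, -0.0]
gripper_width: 1.0
```

There is no contact at TCP z = 16 mm, so with the jaws open the tips sit about 6 mm ahead of the TCP, at z ≈ 10 mm. That is a good height for an 18 mm panel. Now the push towards the fence.

Request:
apply_moves(travel=[[0.1,0,0.8],[0,0,0.8],[0,0,0.8],[0,0,0.8],[0,0,0.8],[0,0,0.8],[0,0,0.6],[0,0,0.4]], turn=[[0,0,0],[0,0,0],[0,0,0],[0,0,0],[0,0,0],[0,0,0],[0,0,0],[0,0,0]], grip=[0,0,0,0,0,0,0,0])

```text
t: 5.32
eef_pos: [0.5056, -0.0033, 0.0146]
tool_rot: [0.707, 0.04, 0.705, -0.038]
contact_force: [-1.0, -0.3, -0.6]
gripper_width: 1.0
```

```bash
cat >> h.py <<'E'
def panel(c="top"):
    eyes.read_camera(c)
    for d in eyes.masks_of("panel",c)[:4]:
        q,W=rectof(d["region"],c,.018)
        if q[0][0]>470: print(c,round(d["score"],2),"centre uv",uv(q[0]).round(1),np.round(q[1]),"ang",round(q[2],1),"corners",uv(cv2.boxPoints(q)).round(0).tolist())
E
python3 -c "
from h import *
rep(); panel(); panel('scene')"
```

```text
t 5.32 uv [-158.   -12.4] z 14.6 jaw-fence angle -0.0022 tilt [ 0.002  0.004 -1.   ] F [-1.  -0.3 -0.6] w 1.0 q [-0.3   0.5   0.23  2.12 -0.22  0.54  1.55]
top 0.56 centre uv [-123.7   64.3] [16. 66.] ang 70.8 corners [[-158.0, 64.0], [-93.0, 49.0], [-90.0, 65.0], [-154.0, 80.0]]
scene 0.59 centre uv [-120.1   -7.1] [152. 125.] ang 64.1 corners [[-204.0, -58.0], [-87.0, -100.0], [-36.0, 43.0], [-153.0, 85.0]]
```

```bash
python3 -c "
from h import *
im=eyes.read_camera('scene'); cv2.imwrite('pics/s2.png',cv2.resize(cv2.cvtColor(im,4)[100:300,190:400],None,fx=3.6,fy=2.9,interpolation=2))"
```

```text
(no output)
```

View pics/s2.png

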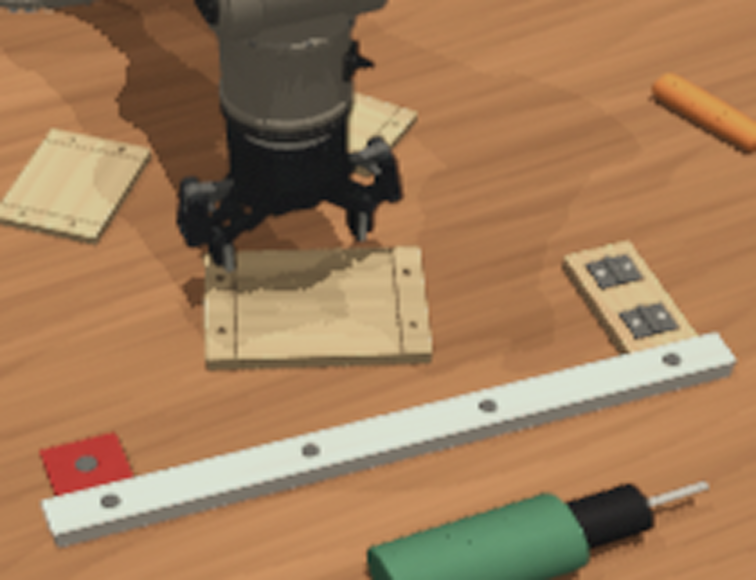

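The left finger rides over the panel's top at (230,265), so the open tips sit higher than I reckoned. The panel has barely moved. I'll lift, back off, close the jaws partly so the tips come forward, and probe the bench.

Request:
apply_moves(travel=[[-1.5,0,0],[-1.5,0,-1.0],[0,0,-2.5],[0,0,-2.5],[0,0.2,-1.2],[0,0,0],[0,0,0],[0,0,0]], turn=[[0,0,0],[0,0,0],[0,0,0],[0,0,0],[0,0,0],[0,0,0],[0,0,0],[0,0,0]], grip=[0,0,0.3,0.3,0.3,0.3,0.3,0.3])

```text
t: 6.23
eef_pos: [0.4264, 0.0069, 0.0454]
tool_rot: [0.705, 0.04, 0.707, -0.037]
contact_force: [0.8, -1.1, -0.1]
gripper_width: 0.699
```

```bash
python3 -c "
from h import *
rep(); panel(); panel('scene')
print('tips',bot.tcp_to_tips)"
```

```text
t 6.23 uv [-237.8  -10.8] z 45.4 jaw-fence angle -0.0014 tilt [-0.002  0.004 -1.   ] F [ 0.8 -1.1 -0.1] w 0.699 q [-0.38  0.35  0.26  2.28 -0.18  0.53  1.48]
top 0.76 centre uv [-124.3   -7.8] [152. 116.] ang 68.1 corners [[-201.0, -65.0], [-89.0, -97.0], [-48.0, 50.0], [-160.0, 81.0]]
scene 0.73 centre uv [-119.8   -7.8] [152. 122.] ang 66.8 corners [[-201.0, -63.0], [-84.0, -99.0], [-39.0, 47.0], [-156.0, 83.0]]
tips 0.019
```

Request:
apply_moves(travel=[[1.0,0,0.4],[1.0,0,0],[0.6,0,0],[0.4,0,0],[0.3,0,0]], turn=[[0,0,0],[0,0,0],[0,0,0],[0,0,0],[0,0,0]], grip=[0.3,0.3,0.3,0.3,0.3])

```text
t: 6.85
eef_pos: [0.4336, 0.0061, 0.0104]
tool_rot: [0.706, 0.041, 0.706, -0.038]
contact_force: [-0.3, 0.2, 0.1]
gripper_width: 0.699
```

Request:
apply_moves(travel=[[0.2,0,0],[0.2,0,0]], turn=[[0,0,0],[0,0,0]], grip=[0.3,0.3])

```text
t: 7.02
eef_pos: [0.4331, 0.0059, 0.0054]
tool_rot: [0.706, 0.04, 0.706, -0.038]
contact_force: [0.9, -0.9, -0.1]
gripper_width: 0.699
```

```bash
python3 -c "
from h import *
im=eyes.read_camera('scene'); a=cv2.resize(cv2.cvtColor(im,4)[110:220,190:330],None,fx=5.6,fy=5.2,interpolation=2)
o,r=tool(); p=np.array(o['eef_pos'])
for k in (0,.006,.019):
  x,y=proj('scene',p+r.apply([k,0,0]))[0]; cv2.circle(a,(int((x-190)*5.6),int((y-110)*5.2)),4,(255,0,255),1); print(x,y)
cv2.imwrite('pics/s3.png',a)"
```

```text
261.44432734606335 174.46234689726518
261.51516398576877 175.90977567591466
261.6667574967494 179.0073366466539
```

View pics/s3.png

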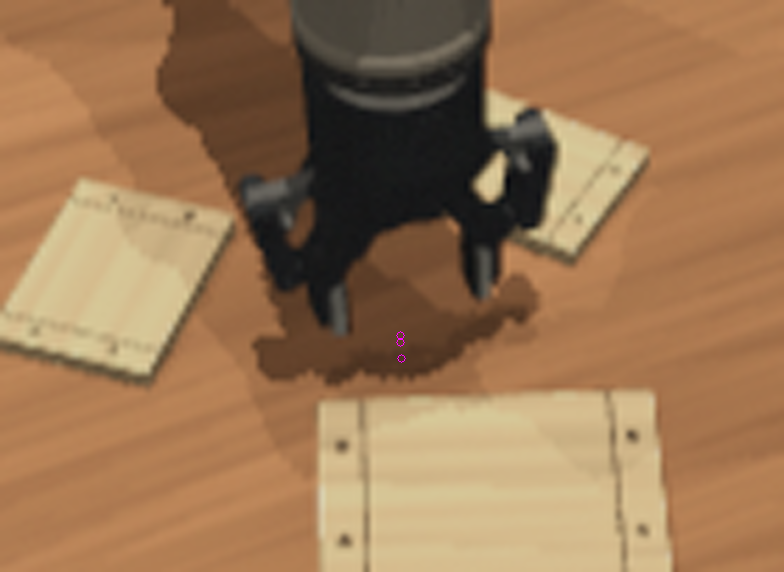

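The tips show at about (338,330) and (483,295) in the crop, above the bench with their shadows offset. They stand higher than the reported TCP implies, so I keep probing in small steps and go by contact.

Request:
apply_moves(travel=[[0.25,0,0],[0.25,0,0],[0.2,0,0]], turn=[[0,0,0],[0,0,0],[0,0,0]], grip=[0.3,0.3,0.3])

```text
t: 7.32
eef_pos: [0.4332, 0.0061, -0.0018]
tool_rot: [0.706, 0.041, 0.706, -0.038]
contact_force: [0.1, -0.5, 0.4]
gripper_width: 0.698
```

Request:
apply_moves(travel=[[0.2,0,0],[0.2,0,0]], turn=[[0,0,0],[0,0,0]], grip=[0.3,0.3])

```text
t: 7.48
eef_pos: [0.4334, 0.0062, -0.0061]
tool_rot: [0.706, 0.041, 0.706, -0.038]
contact_force: [-1.0, 0.3, -0.3]
gripper_width: 0.698
```

```bash
python3 -c "
from h import *
rep(); im=eyes.read_camera('scene'); a=cv2.resize(cv2.cvtColor(im,4)[110:220,190:330],None,fx=5.6,fy=5.2,interpolation=2)
cv2.imwrite('pics/s4.png',a)"
```

```text
t 7.48 uv [-230.8  -10.8] z -6.1 jaw-fence angle -0.0028 tilt [ 0.     0.004 -1.   ] F [-1.   0.3 -0.3] w 0.698 q [-0.32  0.47  0.2   2.28 -0.24  0.41  1.54]
```

View pics/s4.png

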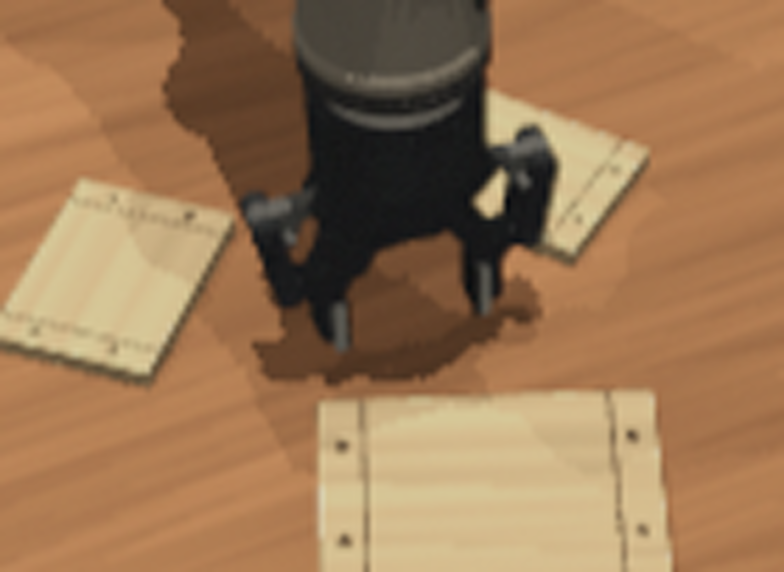

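The tips are still short of their shadows (tip at (340,347), shadow end at about (330,375)), so there is about 1 cm to go. The reported height carries a constant offset. I continue the contact probe.

Request:
apply_moves(travel=[[0.2,0,0],[0.2,0,0]], turn=[[0,0,0],[0,0,0]], grip=[0.3,0.3])

```text
t: 7.7
eef_pos: [0.4334, 0.0062, -0.0105]
tool_rot: [0.706, 0.041, 0.706, -0.038]
contact_force: [0.5, 0.2, -0.7]
gripper_width: 0.701
```

Request:
apply_moves(travel=[[0.2,0,0],[0.2,0,0]], turn=[[0,0,0],[0,0,0]], grip=[0.3,0.3])

```text
t: 7.87
eef_pos: [0.4335, 0.0062, -0.0149]
tool_rot: [0.706, 0.041, 0.706, -0.038]
contact_force: [-0.2, -0.3, -0.1]
gripper_width: 0.7
```

Request:
apply_moves(travel=[[0.2,0,0],[0.15,0,0]], turn=[[0,0,0],[0,0,0]], grip=[0.3,0.3])

```text
t: 8.03
eef_pos: [0.4335, 0.0062, -0.0188]
tool_rot: [0.706, 0.041, 0.706, -0.038]
contact_force: [0.6, 0.4, 0.2]
gripper_width: 0.697
```

Request:
apply_moves(travel=[[0.2,0,0]], turn=[[0,0,0]], grip=[0.3])

```text
t: 8.12
eef_pos: [0.4335, 0.0063, -0.021]
tool_rot: [0.706, 0.041, 0.706, -0.038]
contact_force: [-0.1, -1.2, -0.1]
gripper_width: 0.698
```

Request:
apply_moves(travel=[[0.2,0,0]], turn=[[0,0,0]], grip=[0.3])

```text
t: 8.2
eef_pos: [0.4335, 0.0063, -0.0232]
tool_rot: [0.706, 0.041, 0.706, -0.038]
contact_force: [-0.3, -0.7, 0.6]
gripper_width: 0.701
```

```bash
python3 -c "
from h import *
rep(); im=eyes.read_camera('scene'); a=cv2.resize(cv2.cvtColor(im,4)[110:220,190:330],None,fx=5.6,fy=5.2,interpolation=2)
cv2.imwrite('pics/s5.png',a)"
```

```text
t 8.2 uv [-230.7  -10.7] z -23.2 jaw-fence angle -0.0028 tilt [ 0.001  0.004 -1.   ] F [-0.3 -0.7  0.6] w 0.701 q [-0.31  0.5   0.18  2.29 -0.25  0.37  1.55]
```

View pics/s5.png

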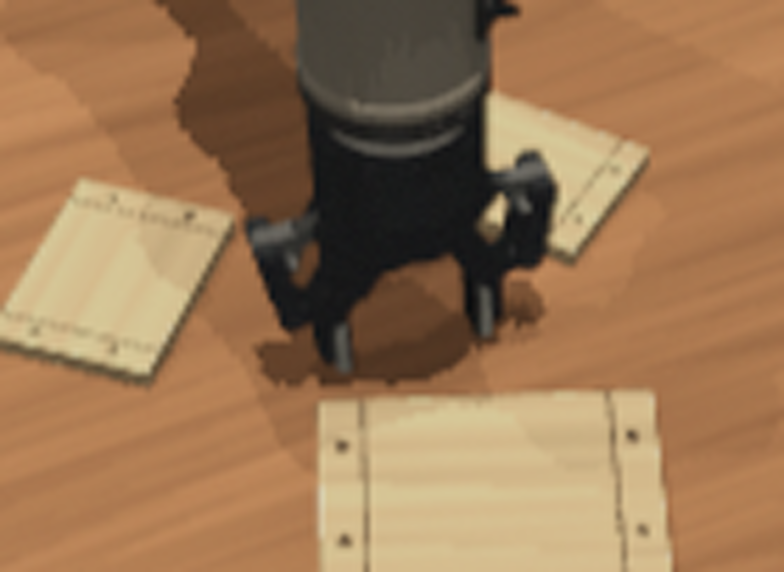

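Request:
apply_moves(travel=[[0.2,0,0],[0.1,0,0]], turn=[[0,0,0],[0,0,0]], grip=[0.3,0.3])

```text
t: 8.42
eef_pos: [0.4335, 0.0062, -0.0245]
tool_rot: [0.706, 0.041, 0.706, -0.038]
contact_force: [-7.6, 0.9, 32.6]
gripper_width: 0.697
```

```bash
python3 -c "
from h import *
rep()
for z in (0,.009,.02):print(uv(ray('scene',[[251.3,181.2],[277,175]],z)*1e3).round(1).tolist())"
```

```text
t 8.42 uv [-230.7  -10.7] z -24.5 jaw-fence angle -0.0037 tilt [-0.     0.005 -1.   ] F [-7.6  0.9 32.6] w 0.697 q [-0.3   0.51  0.18  2.28 -0.26  0.37  1.55]
[[-223.1, -41.4], [-220.0, 27.5]]
[[-216.3, -43.2], [-213.2, 25.1]]
[[-207.9, -45.4], [-204.9, 22.1]]
```

Contact at reported z = −24.5 (32 N). The tips are therefore 24 mm above the reported z, and u/v agree with the picture. I lift 7 mm and push.

Request:
apply_moves(travel=[[-0.8,0,0],[0,0,1.0],[0,0,1.0],[0,0,1.0],[0,0,1.0],[0,0,1.0],[0,0,0.8],[0,0,0.6]], turn=[[0,0,0],[0,0,0],[0,0,0],[0,0,0],[0,0,0],[0,0,0],[0,0,0],[0,0,0]], grip=[0.3,0.3,0.3,0.3,0.3,0.3,0.3,0.3])

```text
t: 9.08
eef_pos: [0.5016, -0.0022, -0.0173]
tool_rot: [0.705, 0.041, 0.707, -0.038]
contact_force: [-1.2, -1.0, 0.7]
gripper_width: 0.702
```

```bash
python3 -c "
from h import *
rep(); panel(); panel('scene')"
```

```text
t 9.08 uv [-162.1  -11.7] z -17.3 jaw-fence angle -0.0043 tilt [-0.003  0.005 -1.   ] F [-1.2 -1.   0.7] w 0.702 q [-0.28  0.56  0.2   2.13 -0.24  0.48  1.57]
top 0.61 centre uv [-93.   3.] [149. 111.] ang 79.4 corners [[-154.0, -67.0], [-43.0, -76.0], [-32.0, 73.0], [-143.0, 82.0]]
scene 0.72 centre uv [-88.3   3.4] [153. 122.] ang 80.4 corners [[-154.0, -69.0], [-32.0, -77.0], [-23.0, 76.0], [-145.0, 84.0]]
```

The panel now follows and is squaring up (80° against 83.8°). I continue to the fence.

Request:
apply_moves(travel=[[0,0,0.9],[0,0,0.9],[0,0,0.8],[0,0,0.5],[0,0,0.3],[0,0,0.2]], turn=[[0,0,0],[0,0,0],[0,0,0],[0,0,0],[0,0,0],[0,0,0]], grip=[0.3,0.3,0.3,0.3,0.3,0.3])

```text
t: 9.78
eef_pos: [0.5368, -0.0056, -0.0177]
tool_rot: [0.703, 0.041, 0.709, -0.037]
contact_force: [-2.6, -0.6, 1.4]
gripper_width: 0.7
```

Request:
apply_moves(travel=[[0,0,0.2],[0,0,0.2]], turn=[[0,0,0],[0,0,0]], grip=[0.3,0.3])

```text
t: 9.95
eef_pos: [0.5408, -0.0061, -0.0178]
tool_rot: [0.703, 0.041, 0.709, -0.037]
contact_force: [-1.8, -0.5, 0.5]
gripper_width: 0.702
```

```bash
python3 -c "
from h import *
rep(); panel(); panel('scene')"
```

```text
t 9.95 uv [-122.7  -11.3] z -17.8 jaw-fence angle -0.0026 tilt [-0.008  0.006 -1.   ] F [-1.8 -0.5  0.5] w 0.702 q [-0.26  0.6   0.2   2.03 -0.24  0.54  1.58]
top 0.81 centre uv [-57.3   8.8] [150. 111.] ang 83.8 corners [[-113.0, -66.0], [-2.0, -66.0], [-2.0, 84.0], [-113.0, 84.0]]
scene 0.89 centre uv [-58.3   5.7] [155. 109.] ang 84.0 corners [[-113.0, -72.0], [-4.0, -71.0], [-4.0, 83.0], [-113.0, 83.0]]
```

Request:
apply_moves(travel=[[0,0,0.2],[0,0,0.15]], turn=[[0,0,0],[0,0,0]], grip=[0.3,0.3])

```text
t: 10.32
eef_pos: [0.5418, -0.0063, -0.0181]
tool_rot: [0.702, 0.041, 0.71, -0.037]
contact_force: [-5.6, 0.8, 3.0]
gripper_width: 0.705
```

Request:
apply_moves(travel=[[0,0,0.15]], turn=[[0,0,0]], grip=[0.3])

```text
t: 10.4
eef_pos: [0.5418, -0.0063, -0.0183]
tool_rot: [0.7, 0.041, 0.712, -0.037]
contact_force: [-4.9, 0.1, 4.0]
gripper_width: 0.699
```

The panel is against the fence (squared at 83.8°, resistance at u = −121.6). I retract, lift, and go round to the −v end with the jaws turned 90°.

Request:
apply_moves(travel=[[0,0,-1.2],[-1.5,0,-0.8],[-2.5,0,0],[-1.5,-1.5,0.5],[0,-2.5,2.0],[0,-2.5,2.0],[0,-2.0,2.0],[0,-0.5,1.0]], turn=[[0,0,0],[0,0,0],[0,0.01,0],[0,0.01,0],[0,0,0],[0,0,0],[0,0,0],[0.1,0,0]], grip=[0.3,0.3,0.3,0.3,0.3,0.3,0.3,0.3])

```text
t: 11.07
eef_pos: [0.592, -0.1027, 0.0377]
tool_rot: [0.693, 0.073, 0.714, -0.069]
contact_force: [-0.4, -0.1, -0.3]
gripper_width: 0.698
```

Request:
apply_moves(travel=[[0,0,0],[0,0,0],[0,0,0],[0,0,0],[0,0,0],[0,0,0],[0,0,0],[0,0,0]], turn=[[0.122,0,0],[0.122,0,0],[0.122,0,0],[0.122,0,0],[0.122,0,0],[0.122,0,0],[0.122,0,0],[0.122,0,0]], grip=[0.3,0.3,0.3,0.3,0.3,0.3,0.3,0.3])

```text
t: 11.73
eef_pos: [0.6021, -0.1105, 0.04]
tool_rot: [0.579, 0.399, 0.587, -0.402]
contact_force: [-0.2, 0.6, 0.2]
gripper_width: 0.7
```

```bash
python3 -c "
from h import *
rep(); panel()"
```

```text
t 11.73 uv [ -50.5 -108.6] z 40.0 jaw-fence angle -1.0961 tilt [-0.011  0.003 -1.   ] F [-0.2  0.6  0.2] w 0.7 q [-0.31  0.65  0.53  1.86 -0.46  0.77  0.85]
top 0.71 centre uv [-56.8  10.9] [146. 113.] ang 85.0 corners [[-112.0, -63.0], [1.0, -61.0], [-2.0, 85.0], [-115.0, 83.0]]
```

Request:
apply_moves(travel=[[0,0,0],[0,0,0],[0,0,0],[0,0,0],[0,0,0]], turn=[[0.119,0,0],[0.119,0,0],[0.119,0,0],[0.115,0,0],[0,0,0]], grip=[0.3,0.3,0.3,0.3,0.3])

```text
t: 12.25
eef_pos: [0.604, -0.1108, 0.0402]
tool_rot: [-0.473, -0.522, -0.477, 0.526]
contact_force: [-0.4, -0.1, 0.1]
gripper_width: 0.704
```

```bash
python3 -c "
from h import *
rep(); o,r=tool(); print('turn to straighten', r.inv().apply(np.cross(r.apply([1,0,0]),[0,0,-1])).round(4))"
```

```text
t 12.25 uv [ -48.6 -108.6] z 40.2 jaw-fence angle -1.5613 tilt [-0.008  0.001 -1.   ] F [-0.4 -0.1  0.1] w 0.704 q [-0.39  0.69  0.66  1.86 -0.57  0.8   0.47]
turn to straighten [-0.      0.0002  0.0081]
```

Request:
apply_moves(travel=[[0,-1.1,0],[1.8,0,0],[1.8,0,0],[1.2,0,0],[0.6,0,0],[0.2,0,0]], turn=[[0.01,0,0.008],[0,0,0],[0,0,0],[0,0,0],[0,0,0],[0,0,0]], grip=[0.3,0.3,0.3,0.3,0.3,0.3])

```text
t: 12.75
eef_pos: [0.596, -0.1102, -0.0163]
tool_rot: [0.483, 0.519, 0.48, -0.517]
contact_force: [-1.1, -0.2, 0.3]
gripper_width: 0.702
```

```bash
python3 -c "
from h import *
rep(); o,r=tool(); print('turn to straighten', r.inv().apply(np.cross(r.apply([1,0,0]),[0,0,-1])).round(4))"
```

```text
t 12.75 uv [ -56.5 -108.9] z -16.3 jaw-fence angle -1.5358 tilt [ 0.006 -0.002 -1.   ] F [-1.1 -0.2  0.3] w 0.702 q [-0.34  0.74  0.58  1.91 -0.63  0.67  0.55]
turn to straighten [-0.      0.0012 -0.0062]
```

Request:
apply_moves(travel=[[0.1,0,-1.0],[0,0,-1.0],[0,0,-1.0],[0,0,-1.0],[0,0,-1.0],[0,0,-1.0],[0,0,-1.0],[0,0,-0.7]], turn=[[0.035,0,-0.006],[0,0,0],[0,0,0],[0,0,0],[0,0,0],[0,0,0],[0,0,0],[0,0,0]], grip=[0.3,0.3,0.3,0.3,0.3,0.3,0.3,0.3])

```text
t: 13.42
eef_pos: [0.6053, -0.0305, -0.016]
tool_rot: [-0.475, -0.525, -0.473, 0.525]
contact_force: [0.3, -0.1, 0.0]
gripper_width: 0.703
```

```bash
python3 -c "
from h import *
rep(); panel(); panel('scene')"
```

```text
t 13.42 uv [-55.9 -28.7] z -16.0 jaw-fence angle -1.5642 tilt [ 0.003 -0.003 -1.   ] F [ 0.3 -0.1  0. ] w 0.703 q [-0.48  0.75  0.6   1.9  -0.64  0.68  0.4 ]
top 0.91 centre uv [-56.6  94.3] [ 79. 110.] ang 84.2 corners [[-112.0, 55.0], [-1.0, 55.0], [-2.0, 134.0], [-112.0, 133.0]]
scene 0.84 centre uv [-57.1  61.4] [154. 112.] ang 85.0 corners [[-112.0, -17.0], [0.0, -14.0], [-3.0, 139.0], [-115.0, 137.0]]
```

Request:
apply_moves(travel=[[0,0,-0.9],[0,0,-0.9],[0,0,-0.7],[0,0,-0.4],[0,0,-0.3],[0,0,-0.2]], turn=[[0.006,0,0],[0,0,0],[0,0,0],[0,0,0],[0,0,0],[0,0,0]], grip=[0.3,0.3,0.3,0.3,0.3,0.3])

```text
t: 14.12
eef_pos: [0.6084, -0.0003, -0.0156]
tool_rot: [-0.473, -0.526, -0.468, 0.529]
contact_force: [-0.4, -2.1, 0.1]
gripper_width: 0.702
```

Request:
apply_moves(travel=[[0,0,-0.2]], turn=[[0,0,0]], grip=[0.3])

```text
t: 14.2
eef_pos: [0.6085, 0.0018, -0.0156]
tool_rot: [-0.473, -0.526, -0.468, 0.529]
contact_force: [-1.2, -1.0, 1.3]
gripper_width: 0.702
```

```bash
python3 -c "
from h import *
rep(); panel(); panel('scene')"
```

```text
t 14.2 uv [-56.2   3.7] z -15.6 jaw-fence angle -1.5767 tilt [ 0.002 -0.008 -1.   ] F [-1.2 -1.   1.3] w 0.702 q [-0.55  0.76  0.61  1.9  -0.65  0.69  0.34]
top 0.92 centre uv [-49.7 137.5] [ 64. 102.] ang 81.7 corners [[-102.0, 107.0], [0.0, 104.0], [3.0, 168.0], [-100.0, 172.0]]
scene 0.94 centre uv [-57.6  91.8] [152. 108.] ang 83.3 corners [[-112.0, 16.0], [-4.0, 15.0], [-3.0, 167.0], [-111.0, 168.0]]
scene 0.25 centre uv [ -27.2 -193.2] [51. 44.] ang 82.3 corners [[-50.0, -218.0], [-6.0, -219.0], [-4.0, -169.0], [-49.0, -167.0]]
```

Request:
apply_moves(travel=[[0,0,-0.2],[0,0,-0.15]], turn=[[0,0,0],[0,0,0]], grip=[0.3,0.3])

```text
t: 14.57
eef_pos: [0.609, 0.0049, -0.0157]
tool_rot: [-0.473, -0.527, -0.468, 0.529]
contact_force: [-1.0, -2.3, 1.9]
gripper_width: 0.702
```

Request:
apply_moves(travel=[[0,0,-0.15],[0,0,-0.15]], turn=[[0,0,0],[0,0,0]], grip=[0.3,0.3])

```text
t: 14.73
eef_pos: [0.6091, 0.0056, -0.0156]
tool_rot: [-0.473, -0.526, -0.467, 0.53]
contact_force: [-1.4, -6.7, 0.3]
gripper_width: 0.702
```

Request:
apply_moves(travel=[[0,0,-0.25],[0,0,-0.25],[0,0,1.0],[-1.5,0,1.0],[-2.5,0,0],[-1.5,0,0]], turn=[[0,0,0],[0,0,0],[0,0,0],[0,0,0],[0,0,0],[0,0,0]], grip=[0.3,0.3,0.3,0.3,0.3,0.3])

```text
t: 15.23
eef_pos: [0.6039, -0.0153, 0.0397]
tool_rot: [-0.472, -0.524, -0.466, 0.534]
contact_force: [0.7, 0.7, 0.2]
gripper_width: 0.7
```

```bash
python3 -c "
from h import *
rep(); panel('scene')"
```

```text
t 15.23 uv [-59.  -13.7] z 39.7 jaw-fence angle -1.5825 tilt [-0.004 -0.016 -1.   ] F [0.7 0.7 0.2] w 0.7 q [-0.58  0.68  0.69  1.89 -0.58  0.78  0.3 ]
scene 0.84 centre uv [-56.9  95.9] [157. 109.] ang 84.4 corners [[-110.0, 17.0], [-2.0, 18.0], [-3.0, 175.0], [-112.0, 174.0]]
```

Request:
apply_moves(travel=[[0,-2.2,-2.0],[0,-2.4,-2.4],[0,-2.4,-2.4],[0,-2.0,-2.4],[0,0,0],[0,0,0],[0,0,0],[0,0,0]], turn=[[0,0,0],[0,0,0],[0,0,0],[0,0,0],[-0.122,0,0],[-0.122,0,0],[-0.122,0,0],[-0.122,0,0]], grip=[0.3,0.3,0.3,0.3,0.3,0.3,0.3,0.3])

```text
t: 16.0
eef_pos: [0.5232, 0.0924, 0.041]
tool_rot: [0.587, 0.396, 0.581, -0.402]
contact_force: [0.0, -0.1, -0.1]
gripper_width: 0.703
```

Request:
apply_moves(travel=[[0,0,0],[0,0,0],[0,0,0],[0,0,0],[0,0,0],[0,0,0],[0,0,0],[0,0,0]], turn=[[-0.122,0,0],[-0.122,0,0],[-0.122,0,0],[-0.122,0,0],[-0.122,0,0],[-0.122,0,0],[-0.122,0,0],[-0.122,0,0]], grip=[0.3,0.3,0.3,0.3,0.3,0.3,0.3,0.3])

```text
t: 16.67
eef_pos: [0.5217, 0.0932, 0.0424]
tool_rot: [0.704, 0.069, 0.703, -0.074]
contact_force: [-0.4, 0.1, -0.9]
gripper_width: 0.701
```

```bash
cat >> h.py <<'E'
def st():
    o,r=tool(); print('straighten', r.inv().apply(np.cross(r.apply([1,0,0]),[0,0,-1])).round(4))
E
python3 -c "
from h import *
rep(); st()"
```

```text
t 16.67 uv [-152.3   85.2] z 42.4 jaw-fence angle -0.0934 tilt [ 0.002 -0.007 -1.   ] F [-0.4  0.1 -0.9] w 0.701 q [-0.54  0.49  0.31  2.05 -0.23  0.63  1.29]
straighten [0.     0.0029 0.0066]
```

Request:
apply_moves(travel=[[0,0.8,0],[0,0,0],[1.8,0,0],[1.8,0,0],[1.2,0,0],[0.7,0,0],[0.2,0,0]], turn=[[-0.093,0.003,0.007],[0,0,0],[0,0,0],[0,0,0],[0,0,0],[0,0,0],[0,0,0]], grip=[0.3,0.3,0.3,0.3,0.3,0.3,0.3])

```text
t: 17.25
eef_pos: [0.5245, 0.0996, -0.0144]
tool_rot: [0.707, 0.042, 0.705, -0.039]
contact_force: [0.1, 0.0, 0.5]
gripper_width: 0.699
```

```bash
python3 -c "
from h import *
rep(); st()"
```

```text
t 17.25 uv [-150.3   91.9] z -14.4 jaw-fence angle -0.0071 tilt [ 0.003  0.004 -1.   ] F [0.1 0.  0.5] w 0.699 q [-0.48  0.59  0.23  2.06 -0.27  0.52  1.4 ]
straighten [ 0.      0.0026 -0.0039]
```

Request:
apply_moves(travel=[[0.25,0,0.5],[0,0,0.8],[0,0,0.6],[0,0,0.4],[0,0,0.2],[0,0,0.2]], turn=[[-0.007,0.003,-0.004],[0,0,0],[0,0,0],[0,0,0],[0,0,0],[0,0,0]], grip=[0.3,0.3,0.3,0.3,0.3,0.3])

```text
t: 17.75
eef_pos: [0.5534, 0.096, -0.0157]
tool_rot: [0.705, 0.039, 0.707, -0.039]
contact_force: [-11.5, 1.1, 6.6]
gripper_width: 0.7
```

Request:
apply_moves(travel=[[0,0,0.2],[0,0,0.2]], turn=[[0,0,0],[0,0,0]], grip=[0.3,0.3])

```text
t: 17.92
eef_pos: [0.5531, 0.0961, -0.016]
tool_rot: [0.702, 0.038, 0.71, -0.039]
contact_force: [-6.1, 0.2, 2.9]
gripper_width: 0.698
```

Request:
apply_moves(travel=[[0,0,0.25],[0,0,0.25]], turn=[[0,0,0],[0,0,0]], grip=[0.3,0.3])

```text
t: 18.08
eef_pos: [0.5528, 0.0962, -0.0163]
tool_rot: [0.698, 0.038, 0.714, -0.039]
contact_force: [-6.3, 0.3, 4.7]
gripper_width: 0.699
```

```bash
python3 -c "
from h import *
rep(); st()"
```

```text
t 18.08 uv [-121.8   91.6] z -16.3 jaw-fence angle -0.0001 tilt [-0.022  0.    -1.   ] F [-6.3  0.3  4.7] w 0.699 q [-0.46  0.63  0.23  1.98 -0.26  0.59  1.41]
straighten [-0.     -0.0221  0.0023]
```

Firm against the fence, with the same stop position as before (u = −121.8). I back straight off and lift clear.

Request:
apply_moves(travel=[[0,0,-1.0],[-0.5,0,-1.5],[-2.5,0,-1.5],[-3.5,0,-1.0],[-3.5,0,0],[-3.5,1.5,0],[-3.0,2.0,0],[0,2.0,0]], turn=[[0,0,0],[0,0,0],[0,0,0],[0,0,0],[0,0,0],[0,0,0],[0,0,0],[0,0,0]], grip=[0.3,0.3,0.3,0.3,0.3,0.3,0.3,0.3])

```text
t: 18.75
eef_pos: [0.5058, 0.1522, 0.1552]
tool_rot: [0.696, 0.041, 0.715, -0.043]
contact_force: [0.8, 0.1, -0.2]
gripper_width: 0.696
```

Request:
apply_moves(travel=[[0,3.5,-1.0],[0,3.5,-1.0],[0,3.5,-1.0],[0,3.5,-1.0],[0,3.5,0],[0,3.5,0],[0,3.5,0],[0,3.5,0]], turn=[[0,0,0],[0,0,0],[0,0,0],[0,0,0],[0,0,0],[0,0,0],[0,0,0],[0,0,0]], grip=[0.3,0.3,0.3,0.3,0.3,0.3,0.3,0.3])

```text
t: 19.42
eef_pos: [0.499, 0.4435, 0.1634]
tool_rot: [0.7, 0.047, 0.711, -0.043]
contact_force: [0.4, -0.1, 0.6]
gripper_width: 0.704
```

```bash
python3 -c "
from h import *
rep(); panel(); panel('scene')
a=cv2.cvtColor(eyes.read_camera('scene'),4)[170:260,250:405]; b=cv2.cvtColor(eyes.read_camera('top'),4)[140:235,180:343]
f=lambda i:cv2.resize(i,(800,300*1),interpolation=2)
cv2.imwrite('pics/end.png',np.vstack([cv2.resize(a,(520,300),interpolation=2),cv2.resize(b,(520,300),interpolation=2)]))
for c,n,z in(('top','tub',.03),('top','screwdriver',.02),('top','drill',.05),('scene','tub',.03),('scene','screwdriver',.02),('scene','drill',.05)):
  d=eyes.masks_of(n,c)[0]; q,W=rectof(d['region'],c,z); print(c,n,round(d['score'],2),np.round(q[0]),np.round(q[1]),round(q[2],1))"
```

```text
t 19.42 uv [-212.7  431. ] z 163.4 jaw-fence angle -0.0195 tilt [-0.015  0.008 -1.   ] F [ 0.4 -0.1  0.6] w 0.704 q [-0.99  0.52  0.25  1.63 -0.17  1.02  0.76]
top 0.84 centre uv [-56.5  95.5] [154. 116.] ang 85.9 corners [[-112.0, 16.0], [4.0, 21.0], [-2.0, 175.0], [-117.0, 170.0]]
scene 0.7 centre uv [-57.5  94.6] [157. 110.] ang 84.1 corners [[-112.0, 16.0], [-2.0, 17.0], [-3.0, 173.0], [-113.0, 173.0]]
scene 0.53 centre uv [15.8  2.9] [462.  43.] ang 83.9 corners [[-5.0, -228.0], [38.0, -228.0], [37.0, 234.0], [-6.0, 234.0]]
top tub 0.6 [ 495. -392.] [113. 103.] 8.0
top screwdriver 0.78 [477. 360.] [109.  27.] 17.8
top drill 0.95 [860.  -3.] [168. 198.] 82.3
scene tub 0.87 [ 497. -392.] [141.  87.] 8.3
scene screwdriver 0.93 [520. 369.] [199.  33.] 14.2
scene drill 0.63 [870.  -6.] [181. 194.] 82.1
```

View pics/end.png

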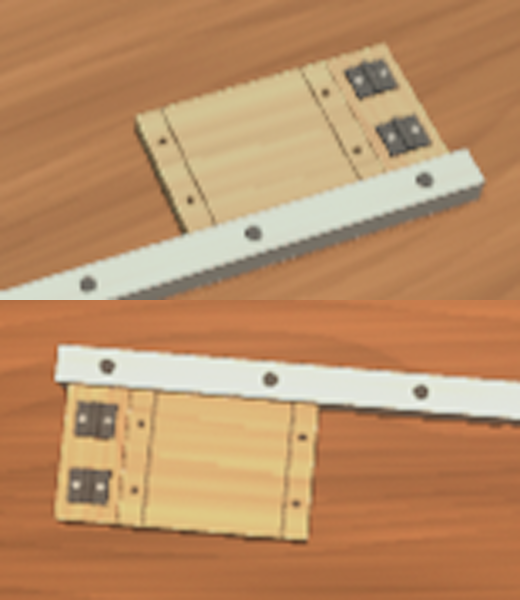

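The panel sits at the fence and strip in both views, with a faint reddish dotted seam at about (122,400–520) in the lower half. I check numerically whether that is a gap.

```bash
python3 -c "
from h import *
def prof(c,im,us,vs,z=.018):
    P=[[*(O+u*EX+v*EY)/1e3,z] for u in us for v in vs]; p=proj(c,P).astype(np.float32)
    s=cv2.remap(im,p[:,0].reshape(len(us),-1),p[:,1].reshape(len(us),-1),1); return s.mean(0).round().astype(int)
for c in('top','scene'):
    im=np.mean([eyes.read_camera(c).astype(np.float32) for _ in range(3)],0)
    for us in (np.arange(-30,-10,2.),np.arange(-65,-45,2.),np.arange(-100,-80,2.)):
        s=prof(c,im,us,np.arange(160,182,1.5)); print(c,'strip seam u',us[0],s[:,2].tolist(),(s[:,0]).tolist())
    for vs in (30,95,150):
        s=np.array([prof(c,im,[u],np.arange(vs-8,vs+8,2.)).mean(0) for u in np.arange(-10,8,1.5)]).round().astype(int); print(c,'fence seam v',vs,s[:,2].tolist(),s[:,0].tolist())
"
```

```text
top strip seam u -30.0 [111, 115, 120, 123, 123, 120, 117, 112, 114, 117, 116, 112, 104, 96, 94] [202, 210, 220, 223, 221, 215, 209, 207, 216, 225, 224, 215, 190, 155, 131]
top strip seam u -65.0 [122, 122, 122, 122, 121, 114, 108, 102, 108, 116, 119, 122, 124, 124, 123] [223, 224, 224, 224, 221, 210, 202, 197, 211, 224, 224, 224, 223, 222, 222]
top strip seam u -100.0 [122, 124, 127, 128, 127, 122, 117, 113, 117, 121, 120, 114, 105, 93, 93] [213, 218, 222, 224, 222, 215, 210, 209, 218, 225, 224, 213, 190, 156, 144]
top fence seam v 30 [123, 122, 121, 120, 120, 117, 109, 109, 136, 180, 206, 220] [223, 223, 222, 222, 222, 217, 201, 179, 179, 199, 217, 227]
top fence seam v 95 [125, 124, 124, 123, 123, 124, 117, 108, 139, 185, 209, 223] [224, 224, 224, 224, 225, 223, 208, 178, 180, 197, 216, 228]
top fence seam v 150 [120, 120, 119, 118, 118, 114, 104, 113, 142, 184, 211, 222] [214, 215, 214, 215, 216, 207, 186, 173, 177, 202, 220, 227]
scene strip seam u -30.0 [119, 122, 129, 136, 138, 136, 131, 121, 121, 128, 129, 128, 125, 112, 93] [184, 188, 197, 205, 208, 207, 201, 191, 193, 206, 209, 208, 202, 178, 137]
scene strip seam u -65.0 [137, 137, 137, 137, 137, 136, 130, 120, 118, 125, 129, 132, 135, 137, 138] [209, 209, 209, 209, 209, 207, 201, 191, 192, 203, 208, 209, 210, 210, 209]
scene strip seam u -100.0 [128, 129, 135, 141, 143, 142, 137, 127, 124, 130, 133, 133, 129, 114, 97] [190, 192, 200, 207, 210, 209, 204, 195, 196, 205, 210, 208, 202, 179, 143]
scene fence seam v 30 [134, 133, 134, 143, 164, 186, 199, 204, 206, 207, 207, 207] [205, 204, 204, 204, 206, 209, 212, 214, 214, 214, 214, 214]
scene fence seam v 95 [139, 139, 139, 147, 166, 187, 200, 205, 206, 206, 207, 206] [211, 210, 209, 208, 208, 210, 213, 214, 214, 214, 214, 214]
scene fence seam v 150 [133, 132, 132, 139, 163, 185, 199, 206, 206, 206, 206, 206] [202, 201, 200, 199, 204, 208, 212, 214, 214, 214, 214, 214]
```

The seam dip is at sub-pixel level (≤0.8 mm equivalent, about even along the strip) and could still be a hairline gap. There is time, so I press the end towards the strip once more with one finger's outer side and compare.

Request:
apply_moves(travel=[[0,-3.9,1.2],[0,-3.9,1.2],[0,-3.9,1.2],[0,-3.9,1.2],[0,-3.9,1.2],[0,-3.9,1.2],[0,-3.9,1.2],[0,-3.9,1.2]], turn=[[-0.02,0,0],[0,0,0],[0,0,0],[0,0,0],[0,0,0],[0,0,0],[0,0,0],[0,0,0]], grip=[0.3,0.3,0.3,0.3,0.3,0.3,0.3,0.3])

```text
t: 20.98
eef_pos: [0.561, 0.1271, 0.1578]
tool_rot: [0.701, 0.035, 0.712, -0.024]
contact_force: [0.3, 0.4, -0.2]
gripper_width: 0.701
```

Request:
apply_moves(travel=[[0,-3.9,1.0],[0,-3.9,1.0],[0,-3.9,1.0],[0,-3.9,1.0],[0,-3.5,1.0],[0,-2,0],[0,0,0]], turn=[[0,0,0],[0,0,0],[0,0,0],[0,0,0],[0,0,0],[0,0,0],[0,0,0]], grip=[0.3,0.3,0.3,0.3,0.3,0.3,0.3])

```text
t: 21.57
eef_pos: [0.594, -0.1082, 0.1559]
tool_rot: [0.703, 0.037, 0.71, -0.03]
contact_force: [-0.6, -0.2, -0.5]
gripper_width: 0.699
```

```bash
python3 -c "
from h import *
rep(); st()"
```

```text
t 21.57 uv [ -58.8 -107.2] z 155.9 jaw-fence angle 0.0124 tilt [-0.01  0.01 -1.  ] F [-0.6 -0.2 -0.5] w 0.699 q [-0.2   0.44  0.37  1.8  -0.2   0.95  1.74]
straighten [-0.     -0.0109 -0.0094]
```

Request:
apply_moves(travel=[[1.0,2.0,0],[3.0,1.2,0],[3.5,0,0],[3.5,0,0],[3.0,0,0],[1.7,0,0],[0.8,0,0],[0.3,0,0]], turn=[[0.012,-0.011,-0.009],[0,0,0],[0,0,0],[0,0,0],[0,0,0],[0,0,0],[0,0,0],[0,0,0]], grip=[0.3,0.3,0.3,0.3,0.3,0.3,0.3,0.3])

```text
t: 22.23
eef_pos: [0.6032, -0.0731, -0.0149]
tool_rot: [0.71, 0.04, 0.702, -0.038]
contact_force: [-0.9, 0.0, 0.7]
gripper_width: 0.697
```

```bash
python3 -c "
from h import *
rep(); st()"
```

```text
t 22.23 uv [-53.4 -71.3] z -14.9 jaw-fence angle -0.0025 tilt [ 0.011  0.002 -1.   ] F [-0.9  0.   0.7] w 0.697 q [-0.18  0.67  0.27  1.89 -0.3   0.61  1.74]
straighten [ 0.      0.0109 -0.0037]
```

Request:
apply_moves(travel=[[0.2,1.0,-0.4],[0,1.0,0],[0,1.0,0],[0,0.6,0],[0,0.4,0],[0,0.3,0]], turn=[[0,0.011,-0.004],[0,0,0],[0,0,0],[0,0,0],[0,0,0],[0,0,0]], grip=[0.3,0.3,0.3,0.3,0.3,0.3])

```text
t: 22.73
eef_pos: [0.6076, -0.023, -0.0125]
tool_rot: [0.708, 0.039, 0.704, -0.038]
contact_force: [-0.4, 0.4, 0.5]
gripper_width: 0.698
```

Request:
apply_moves(travel=[[0,0.3,0],[0,0.3,0]], turn=[[0,0,0],[0,0,0]], grip=[0.3,0.3])

```text
t: 22.9
eef_pos: [0.6085, -0.0193, -0.0115]
tool_rot: [0.708, 0.038, 0.704, -0.039]
contact_force: [-2.3, -13.5, -1.5]
gripper_width: 0.699
```

Request:
apply_moves(travel=[[0,0.3,0],[0,0.3,0]], turn=[[0,0,0],[0,0,0]], grip=[0.3,0.3])

```text
t: 23.07
eef_pos: [0.6082, -0.0196, -0.0111]
tool_rot: [0.708, 0.037, 0.704, -0.043]
contact_force: [0.4, -5.8, -0.6]
gripper_width: 0.7
```

Request:
apply_moves(travel=[[0,0.3,0],[0,-1.2,0],[-0.5,-1.5,0],[-3.5,-0.5,0],[-3.5,0,0],[-3.5,0,0],[-3.5,-1.0,-1.0],[-2.5,-2.5,-2.5]], turn=[[0,0,0],[0,0,0],[0,0,0],[0,0,0],[0,0,0],[0,0,0],[0,0,0],[0,0,0]], grip=[0.3,0.3,0.3,0.3,0.3,0.3,0.3,0.3])

```text
t: 23.73
eef_pos: [0.5638, -0.0855, 0.1613]
tool_rot: [0.705, 0.036, 0.706, -0.046]
contact_force: [1.0, -0.6, 0.6]
gripper_width: 0.702
```

Request:
apply_moves(travel=[[0,-3.0,-2.5],[0,-3.0,-2.5],[0,-3.0,-2.5],[0,-3.0,-2.5],[0,-3.0,0],[0,-3.0,0],[0,-3.0,0],[0,0,0]], turn=[[0,0,0],[0,0,0],[0,0,0],[0,0,0],[0,0,0],[0,0,0],[0,0,0],[0,0,0]], grip=[0.3,0.3,0.3,0.3,0.3,0.3,0.3,0.3])

```text
t: 24.4
eef_pos: [0.4271, -0.304, 0.177]
tool_rot: [0.713, 0.042, 0.698, -0.051]
contact_force: [0.0, -0.9, 0.8]
gripper_width: 0.699
```

```bash
python3 -c "
from h import *
def prof(c,im,us,vs,z=.018):
    P=[[*(O+u*EX+v*EY)/1e3,z] for u in us for v in vs]; p=proj(c,P).astype(np.float32)
    s=cv2.remap(im,p[:,0].reshape(len(us),-1),p[:,1].reshape(len(us),-1),1); return s.mean(0).round().astype(int)
rep(); panel(); panel('scene')
for c in('top','scene'):
    im=np.mean([eyes.read_camera(c).astype(np.float32) for _ in range(3)],0)
    if c=='top': cv2.imwrite('pics/e2.png',cv2.resize(cv2.cvtColor(im.astype(np.uint8),4)[150:230,185:325],(784,448),interpolation=2))
    for us in (np.arange(-30,-10,2.),np.arange(-65,-45,2.),np.arange(-100,-80,2.)):
        s=prof(c,im,us,np.arange(160,182,1.5)); print(c,'strip seam u',us[0],(s[:,0]).tolist())
    for vs in (30,95,150):
        s=np.array([prof(c,im,[u],np.arange(vs-8,vs+8,2.)).mean(0) for u in np.arange(-10,8,1.5)]).round().astype(int); print(c,'fence seam v',vs,s[:,2].tolist())
"
```

```text
t 24.4 uv [-203.6 -319.8] z 177.0 jaw-fence angle -0.0245 tilt [ 0.021 -0.014 -1.   ] F [ 0.  -0.9  0.8] w 0.699 q [ 0.06  0.28  0.53  2.   -0.18  0.89  2.12]
top 0.6 centre uv [-57.1  95. ] [151. 114.] ang 84.0 corners [[-114.0, 19.0], [0.0, 20.0], [-0.0, 171.0], [-114.0, 170.0]]
scene 0.92 centre uv [-58.3  95.1] [155. 107.] ang 83.8 corners [[-112.0, 18.0], [-5.0, 18.0], [-5.0, 173.0], [-112.0, 173.0]]
top strip seam u -30.0 [205, 213, 223, 226, 224, 218, 213, 211, 219, 227, 227, 218, 194, 158, 133]
top strip seam u -65.0 [226, 226, 226, 227, 224, 214, 206, 201, 214, 227, 227, 226, 225, 225, 225]
top strip seam u -100.0 [215, 221, 225, 227, 226, 220, 216, 214, 221, 228, 227, 216, 193, 159, 147]
top fence seam v 30 [125, 124, 123, 122, 122, 121, 114, 114, 140, 184, 209, 223]
top fence seam v 95 [127, 127, 126, 125, 125, 126, 120, 110, 142, 189, 212, 226]
top fence seam v 150 [121, 122, 121, 120, 121, 117, 106, 115, 144, 188, 214, 225]
scene strip seam u -30.0 [189, 193, 202, 210, 213, 212, 208, 199, 200, 211, 214, 213, 207, 183, 141]
scene strip seam u -65.0 [214, 214, 214, 214, 214, 212, 206, 196, 197, 208, 213, 214, 215, 214, 214]
scene strip seam u -100.0 [194, 196, 203, 210, 214, 214, 209, 200, 201, 210, 215, 213, 207, 184, 147]
scene fence seam v 30 [138, 138, 138, 148, 169, 190, 204, 209, 211, 212, 212, 211]
scene fence seam v 95 [144, 143, 143, 151, 171, 192, 205, 210, 210, 211, 212, 211]
scene fence seam v 150 [137, 136, 136, 143, 168, 190, 204, 211, 211, 211, 211, 211]
```

View pics/e2.png

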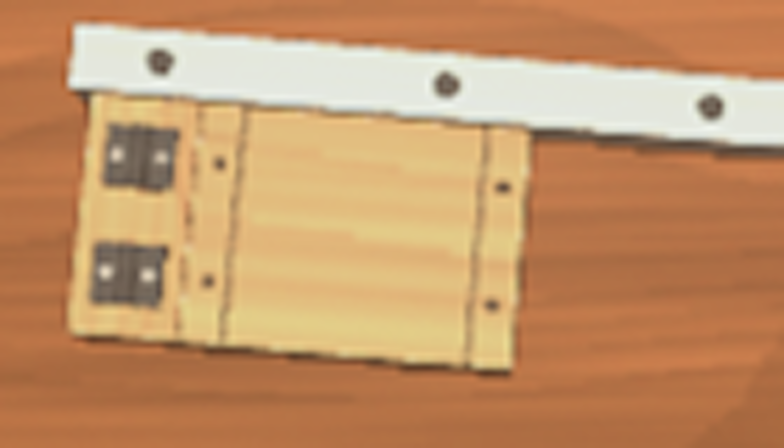

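The seam profiles did not change after a 13 N press, so the faint line is an edge effect, not a gap. The panel's long edge lies on the fence, its end is on the strip at (190,100–340), and the hand is clear. I hand in.

```bash
python3 -c "
from station import bot
print(bot.hand_in())"
```

```text
the job is handed in; nothing more can be done
None
```

The roof panel is flush along the aluminium fence with its end butted against the hinge strip. I handed the job in at about 25 s of the 54 s, with the hand clear. I pushed the largest of the three look-alikes with the fingertips, without lifting it: square to the fence, along to the strip, then once more against each.

**Final position:** both cameras put the panel centre within about 3 mm of the flush position, with its long edge within about 0.2° of the fence.

**Contact:** both final presses met a firm stop, the one at the fence where it had stopped before. The strip was pressed last, at about 13 N. A faint seam still shows at the strip; it looked the same before and after that press, so I took it as an image edge effect rather than a gap.

**Other things:** I checked the tub, screwdriver and drill just before the last strip press. The tub and screwdriver agreed with the first pictures to within about 5 mm. The drill outline came out smaller and its centre about 20 mm off. I put that down to its mask missing the bit, since the arm never went near it. I did not measure these three again after the last press.

**What went wrong:**
- **First push:** with the jaws fully open, a finger passed over the top of the panel and hardly moved it.
- **Height reading:** the reported tool height did not match the real fingertip height, so I found the bench by touch, at about 33 N. That was the largest wrist force I saw.

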